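# Gather the wind marker onto the dice caddy and hold the caddy up off the mahjong table

### The arm

A 6-joint arm with a two-finger parallel gripper is mounted at the origin on the work surface. World frame = base frame: x ahead of the robot, y to its left, z up, the work surface at z = 0. Lengths are in m, angles in degrees, forces in N, time in s.
With the tool pointing down it reaches from about 0.4 to 0.825 m from the base axis. Payload 7 kg.
Tool frame: the origin (TCP) lies at the very end of the fingers, on their centre line; the grasp point (between the pads) lies tcp_to_grasp behind it (tcp_to_grasp is the distance from the TCP to the grasp point, in m); x points along the fingers, y is the direction in which the jaws open and shut, and the axes are right-handed (so a half turn about x gives the same grasp; the last joint's range is limited). The gripper opens to 88 mm and grips with 3 to 60 N. Pads are 19 mm wide; open, the fingers measure 130 mm over their backs; the gripper's body (78 mm by 193 mm) begins 47 mm behind the grasp point.
Start: joints at [-55.915, 20.546, 0.682, 0, -70.136, -16.507], TCP at [0.204, -0.643, 0.227] pointing down, gripper open.
Joint ranges: [-176.03, 176.03], [-82.01, 121.73], [-58.28, 71.71], [-173.87, 95.51], [-174.79, -0.11], [-173.66, 173.66]. Speed limits (degrees/s): [136.94, 136.94, 172.46, 180, 180, 180].

### API

Orientations are given as [roll, pitch, yaw] about the fixed x, y, z axes, in that order (R = Rz(yaw) Ry(pitch) Rx(roll)).
In Python, from plant import * gives the robot as it stands. The module is installed in compiled form; this text tells all that it offers.
- The arm moves only by the shell command python3 -m pendant 'ROWS'. ROWS is JSON, a list of rows, each an object with "claw": the finger opening in mm, from 0 to 87.6; "linear": the shift along the tool's x, y, z in mm, a list of three; "twist": the turn about the tool's x in rad. In form: [{"claw": claw, "linear": [tx, ty, tz], "twist": twist}, ...]. A call has exactly 10 rows; each row shifts and turns the commanded pose from where the row before left it, along the tool's axes as they then stand; what a row does not reach is not made up. A row lasts 1/12 s, in which the tool goes at most 41.7 mm and 7.16 degrees, less where a joint would pass 70% of its speed; a pose out of reach is approached as far as the arm can. A call with a gripper value outside its range is refused whole. The fingers move at their own pace and stop on an object; the grip force is fixed at half the most. Time passes only in rows, so rows that do not move let the fingers close, or fill a call up. It gives the time, the measured TCP pose, the force and the opening at its end, in the units of the state.
- get_obs(): the state, without advancing time (a new reading comes with each control period).
- snapshot(name): name is "scene" or "top"; returns (picture, depth): 420x560x3 uint8, red, green, blue; 420x560 float32, m along the optical axis (not along the pixel's ray), 0 where there is no reading.
- camera_params(name): a dict with "fx", "fy", "cx", "cy" (pixels), "rvec" (rotation vector, rad) and "tvec" (3), from world to camera coordinates, as OpenCV has them. Camera axes: x right, y down, z forward; pixel columns grow to the right and rows downward; lengths in m; the calibration is good to about 2 mm. A picture is of the moment at which its call begins. camera_params takes no time and is no camera call.
- close_job(): hands the job in, once; it reports no verdict.
Trained networks look in the newest picture that a camera, given by its name, has taken for a name from the list of things; names that differ only in an ending like _2 or _b are one class to them, and where a whole thing is asked for, a point or a joint stands for the part that bears it (a point fixed in the world has none). Each returns a list of dicts, best first, with "confidence" (0 to 1); they miss things now and then, are a little off and sometimes report something else, mostly with a low value. They report only what shows in the picture. A call takes as long as a camera call. They do not tell look-alikes from the thing itself.
- boxes_of(camera, target): "xy" ([column, row] in pixels, amid what is visible of it).
The state is a dict: "clock": time; "joint_pos": joint angles; "qvel": joint speeds; "tau": joint torques, N m; "tool_pos": TCP position; "orientation": TCP orientation; "force": force on the tool from outside, world axes, zero at the start; "moment": the same for the moment, N m; "opening": finger opening in m.
Only numpy, scipy, OpenCV 4.12 (cv2) and the standard library are available. Lean on these libraries where they do the work, as an engineer would, in place of code of your own. Each camera call takes 0.05 s, during which the arm holds its last target. There are 200 camera calls.

### The job

The mahjong table is about to shuffle, so its top must be cleared: slide the wind marker ring over the dice caddy's upright post, right down onto the post's wider foot, and let go of it. Then lift the caddy, with marker and both dice still aboard, and finish holding it level and still in the gripper with its underside about 15 cm above the table top; never tip the caddy, and leave the tumbler and the reading glasses where they are. The program ends while holding: do not put the caddy down.

Things in the scene. Friction and masses are not known exactly. Their poses are not given: they have to be found in the camera images.
- caddy: dice caddy: square dark wooden tray, 150 x 150 mm, rim 20 mm high, walls 4 mm, inner floor 6 mm above its underside, with an upright metal post in its middle. About 0.3 kg, loose, standing on the table left or right of the hub, the marker on the other side. Origin: centre of the underside; z up along the post, x and y along the tray's sides
- caddy_post (a point): point on the axis of the caddy's metal post, 73 mm above the underside: the caddy's handle. Post 20 mm across, its top 92 mm above the underside and tapered over the last 7 mm to 10 mm; it rises from a round wooden foot 38 mm across whose top is 34 mm above the underside. With the marker seated, 38 mm of bare post show above it
- marker_center (a point): centre (half-way up) of the wind marker: a blue plastic ring lying flat on the table, 56 mm outside diameter, 27 mm hole, 20 mm thick, about 40 g; z is the hole's axis. When seated on the caddy's foot its centre is 44 mm above the caddy's underside
- die_a_center (a point): centre of one red resin die, 20 mm cube, 10 g, loose on the caddy's floor near the corner at the tray's +x, +y; the top of the die is 26 mm above the caddy's underside
- die_b_center (a point): centre of the other red resin die, the same, near the corner at the tray's -x, -y
- hub: the table's fixed centre hub: a black disc 120 mm across and 12 mm high with a chrome dial knob 54 mm across, top 36 mm above the table; origin at its centre on the table top. Not used
- tumbler_center (a point): centre (half-way up) of a frosted glass tumbler, 72 mm across, 95 mm tall; a bystander, loose
- glasses_center (a point): centre (half-way up) of folded tortoiseshell reading glasses standing on the table, 138 mm along their own y, 28 mm deep, 40 mm tall; a bystander, loose
There are look-alikes about, which are no part of the job. Of the things like the caddy, leave any that is yellow; of the rest the smaller one is meant.

How it is judged (in metres and radians):
On the way, in this order (a step that is already met when the one before it is completed fails the run):
1. the marker sits down on the foot around the post of the caddy, which stands on the table, and the fingers have let go of it (z of marker_center in the frame of caddy between 0.039 and 0.05 m and distance between marker_center and caddy_post below 0.036 m and angle between the z axis of marker_center and the z axis of caddy, either way round below 0.15 rad and height (world z) of caddy below 0.01 m and contact force between marker and the fingers below 0.05 N), for 0.2 s.
2. the caddy is held in the gripper, level, clear of the table (height (world z) of caddy above 0.1 m and angle between caddy's own z axis and vertical below 0.14 rad and contact force between caddy and the fingers above 1 N), for 0.3 s.
At the end, for the whole second after the job is handed in: The gripper holds the caddy with its underside 11 to 19 cm above the table, within 0.10 rad (about 6 degrees) of level, slower than 20 mm/s and 0.15 rad/s; the marker lies flat on the foot around the post (its centre 39 to 50 mm above the caddy's underside) and both dice are in the tray (height (world z) of caddy between 0.11 and 0.19 m and angle between caddy's own z axis and vertical below 0.1 rad and linear speed of caddy below 0.02 m/s and angular speed of caddy below 0.15 rad/s and contact force between caddy and the fingers above 1 N and z of marker_center in the frame of caddy between 0.039 and 0.05 m and distance between marker_center and caddy_post below 0.036 m and angle between the z axis of marker_center and the z axis of caddy, either way round below 0.15 rad and distance between each of die_a_center, die_b_center and caddy_post below 0.115 m); the arm keeps its last pose, push and grip.
It fails at once if the caddy is tipped by more than about 17 degrees (angle between caddy's own z axis and vertical above 0.3 rad).
It fails at once if the tumbler is moved by more than 25 mm or tipped over (distance of tumbler_center from where it was at the start of the episode above 0.025 m or angle between tumbler_center's own z axis and vertical above 0.4 rad).
It fails at once if the reading glasses are moved by more than 25 mm (distance of glasses_center from where it was at the start of the episode above 0.025 m).
It also fails if it takes over 64 s, if anything falls off the work surface, if the arm or the gripper's body presses on something with over 40 N, if the wrist force passes 120 N, or if a joint passes its speed limit or range.

## Working session

There is one attempt and no reset: what is moved stays moved. The work goes in short steps, Python scripts to look and compute and a shell command to move; the robot and the scene stay as the last step left them, time stands still between calls to the robot, and variables do not carry over. Pictures are saved under pics/ and viewed, about 8 in all and at most 12, crops included, and the job is handed in when it is done.

```bash
mkdir -p pics; cat > h.py <<'E'
from plant import *
import numpy as np, cv2
def cam(n):
    p=camera_params(n);K=np.array([[p['fx'],0,p['cx']],[0,p['fy'],p['cy']],[0,0,1.]])
    R=cv2.Rodrigues(np.array(p['rvec'],float))[0];return K,R,np.array(p['tvec'],float)
def cloud(n,d):
    K,R,t=cam(n);v,u=np.mgrid[:d.shape[0],:d.shape[1]]
    P=np.stack([(u-K[0,2])/K[0,0]*d,(v-K[1,2])/K[1,1]*d,d],-1)
    return (P-t)@R
def save(n,im): cv2.imwrite('pics/'+n+'.png',im[:,:,::-1])
E
python3 - <<'E'
from h import *
ims=[]
for n in('top','scene'):
    im,d=snapshot(n);save(n+'0',im);np.savez(n+'0.npz',im=im,d=d)
    W=cloud(n,d)
    for t in('caddy','marker_center','die_a_center','hub','tumbler_center','glasses_center'):
        for r in boxes_of(n,t)[:4]:
            c=[int(round(float(x))) for x in r['xy']];print(n,t,c,round(r['confidence'],2),W[c[1],c[0]].round(3))
print(get_obs())
E
```

```text
top caddy [173, 303] 0.9 [0.211 0.29  0.06 ]
top caddy [210, 214] 0.86 [0.473 0.2   0.039]
top caddy [169, 125] 0.86 [0.749 0.338 0.047]
top caddy [266, 142] 0.48 [0.715 0.038 0.004]
top marker_center [372, 197] 0.51 [ 0.542 -0.299 -0.001]
top die_a_center [266, 140] 0.21 [0.721 0.038 0.006]
top hub [276, 237] 0.7 [0.406 0.001 0.036]
top tumbler_center [268, 139] 0.74 [0.723 0.031 0.01 ]
top glasses_center [312, 146] 0.55 [ 0.706 -0.11  -0.003]
top glasses_center [233, 225] 0.33 [0.443 0.132 0.023]
scene caddy [438, 228] 0.92 [0.239 0.311 0.028]
scene caddy [312, 386] 0.74 [0.768 0.347 0.039]
scene caddy [346, 265] 0.68 [0.489 0.22  0.025]
scene marker_center [178, 196] 0.51 [ 0.558 -0.28   0.019]
scene die_a_center [180, 196] 0.26 [ 0.554 -0.276  0.018]
scene hub [296, 219] 0.85 [0.43  0.031 0.023]
scene tumbler_center [216, 265] 0.75 [0.717 0.067 0.088]
scene glasses_center [175, 249] 0.65 [ 0.705 -0.093  0.03 ]
{'clock': 0.7, 'joint_pos': array([-5.59146602e+01,  2.05429649e+01,  6.82533322e-01, -1.09685903e-03,
       -7.01364565e+01, -1.65066965e+01]), 'qvel': array([-0.0640114 ,  0.10069541, -0.00910461,  0.01030172,  0.07580132,
       -0.14827631]), 'tau': array([-1.82411441e-03, -5.82159626e+01,  2.93253100e+01,  7.00114936e+00,
        1.26136065e-02, -7.11215876e-05]), 'tool_pos': array([ 0.20383823, -0.64346064,  0.22660051]), 'orientation': array([-55.15226373,  89.9967216 , -37.57399309]), 'force': array([-0.11202048, -0.49288559,  0.12490173]), 'moment': array([-0.07756319, -0.01187599, -0.04558166]), 'opening': 0.08774344866466925}
```

View pics/top0.png

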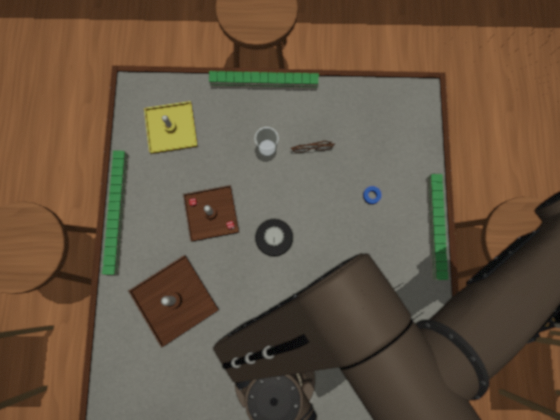

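View pics/scene0.png

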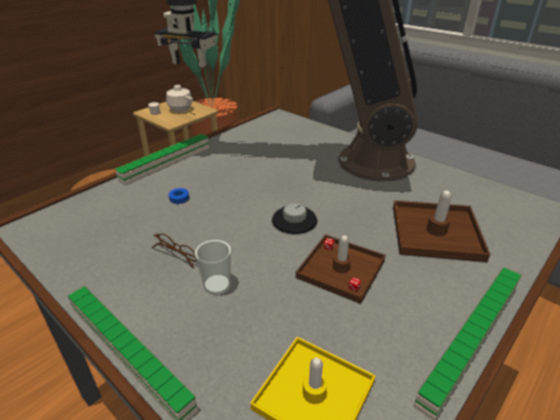

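The caddy meant is the small brown one with dice, at top px (210,213). The marker is the blue ring at (372,195). The tumbler is at (266,142) and the glasses at (312,147), both clear of the route.

```bash
cat >> h.py <<'E'
def fitc(P):
    A=np.c_[2*P[:,:2],np.ones(len(P))];s=np.linalg.lstsq(A,(P[:,:2]**2).sum(1),rcond=None)[0]
    return s[:2],np.sqrt(s[2]+s[:2]@s[:2])
def blue(im):
    h=cv2.cvtColor(im,cv2.COLOR_RGB2HSV);return (h[...,0]>105)&(h[...,0]<130)&(h[...,1]>150)&(h[...,2]>60)
def ray(n,u,v,z):
    K,R,t=cam(n);d=R.T@np.linalg.inv(K)@[u,v,1];c=-R.T@t
    return c+d*(z-c[2])/d[2]
E
python3 - <<'E'
from h import *
import plant
print([x for x in dir(plant) if x[0]!='_'], getattr(plant,'tcp_to_grasp',None))
for n in('top','scene'):
    f=np.load(n+'0.npz');im,d=f['im'],f['d'];W=cloud(n,d)
    K,R,t=cam(n);print(n,'cam pos',(-R.T@t).round(3),K[0,0])
    tab=W[(abs(W[...,0]-.6)<.05)&(abs(W[...,1]+.15)<.05)&(d>0)];print('table z',np.median(tab[:,2]))
    m=blue(im);P=W[m&(d>0)&(np.hypot(W[...,0]-.55,W[...,1]+.29)<.06)];print('ring',len(P),P.mean(0),P.min(0),P.max(0),fitc(P))
    v,u=np.nonzero(m&(np.hypot(W[...,0]-.55,W[...,1]+.29)<.07));print('px',u.min(),u.max(),v.min(),v.max(),'ray',ray(n,(u.min()+u.max())/2,(v.min()+v.max())/2,.012))
    h=cv2.cvtColor(im,cv2.COLOR_RGB2HSV)
    red=((h[...,0]<8)|(h[...,0]>172))&(h[...,1]>170)&(h[...,2]>110)&(np.hypot(W[...,0]-.48,W[...,1]-.2)<.13)
    k,l,s,c=cv2.connectedComponentsWithStats(red.astype(np.uint8))
    for i in range(1,k):
        if s[i,4]>8: print('die',c[i],s[i,4],ray(n,*c[i],.02))
    near=np.hypot(W[...,0]-.48,W[...,1]-.2)<.06
    P=W[near&(W[...,2]>.055)&(W[...,2]<.12)];print('post',len(P),P.mean(0),P.min(0),P.max(0))
    # tray outline
    tr=(W[...,2]>.010)&(W[...,2]<.03)&(np.hypot(W[...,0]-.48,W[...,1]-.2)<.12)&(im.max(2)<120)
    P=W[tr];r=cv2.minAreaRect(P[:,:2].astype(np.float32)*1000);print('tray',r)
    if n=='top': crop=im[180:250,180:250]; a=cv2.resize(crop,None,fx=6,fy=6,interpolation=cv2.INTER_CUBIC)
    else: b=cv2.resize(im[225:305,290:390],None,fx=5,fy=5,interpolation=cv2.INTER_CUBIC)[:400]
save('crop1',np.hstack([a[:400,:400],b[:400,:400]]))
print(np.load('top0.npz')['d'].shape)
E
```

```text
['PlanningError', 'boxes_of', 'camera_params', 'close_job', 'get_obs', 'snapshot', 'tcp_to_grasp'] 0.0188
top cam pos [ 0.242 -0.005  1.359] 444.3366373331443
table z 7.846507516955735e-05
ring 131 [ 0.54448737 -0.29356052  0.01919723] [ 0.52010066 -0.31684322  0.00713005] [ 0.56912154 -0.2696729   0.02845686] (array([ 0.54404636, -0.29352822]), np.float64(0.020796056355751828))
px 364 379 187 202 ray [ 0.54677293 -0.29472284  0.012     ]
post 51 [0.47959852 0.19868646 0.08292328] [0.47214001 0.19109414 0.05584651] [0.49069581 0.20865081 0.09732612]
tray ((481.7435302734375, 201.0497589111328), (151.36898803710938, 150.61203002929688), 12.067424774169922)
scene cam pos [1.086 0.564 0.644] 421.57353185671855
table z -0.0005503482838436046
ring 223 [ 0.55191112 -0.2865269   0.015319  ] [ 0.52433649 -0.3169      0.0010425 ] [ 0.57586015 -0.26316316  0.02177147] (array([ 0.55057748, -0.28875914]), np.float64(0.02074481121312104))
px 169 187 189 202 ray [ 0.55036749 -0.29117776  0.012     ]
die [329.03225806 242.19354839] 31 [0.44552365 0.1440164  0.02      ]
die [354.64583333 281.9375    ] 48 [0.51455795 0.25987094 0.02      ]
post 149 [0.48798853 0.2071443  0.07591969] [0.47568454 0.19563131 0.0553205 ] [0.49427505 0.21518976 0.0924111 ]
tray ((483.53350830078125, 204.87509155273438), (152.47850036621094, 150.0474395751953), 11.530328750610352)
(420, 560)
```

View pics/crop1.png

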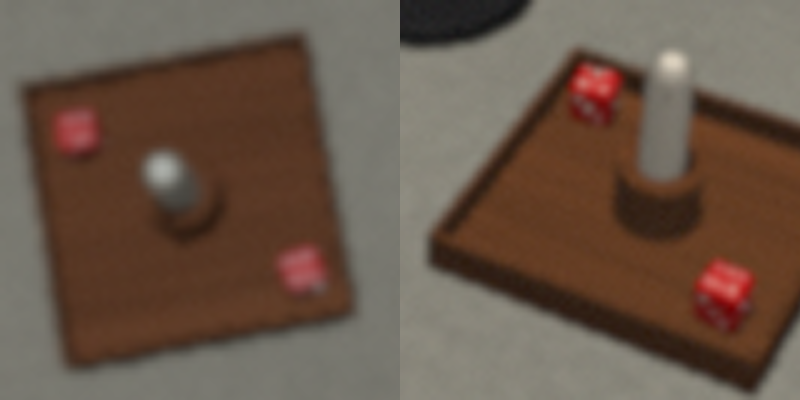

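```bash
cat >> h.py <<'E'
from scipy.spatial.transform import Rotation as Ro
def plan(x,y,z,ang=None):
    o=get_obs();R=Ro.from_euler('xyz',o['orientation'],degrees=True).as_matrix()
    j=np.degrees(np.arctan2(R[1,1],R[0,1]))
    print('t',round(o['clock'],2),'tcp',o['tool_pos'].round(4),'tilt',round(np.degrees(np.arccos(-R[2,0])),2),'jaw',j.round(1),'open',round(o['opening']*1000,1),'F',np.round(o['force'],1),'q',np.round(o['joint_pos'],0))
    print('shift mm',(R.T@(np.array([x,y,z])-o['tool_pos'])*1000).round(1), 'twist rad',None if ang is None else np.radians(-((ang-j+90)%180-90)).round(3))
E
python3 -c "
from h import *
plan(.547,-.292,.12,-33)"
```

```text
t 0.7 tcp [ 0.2038 -0.6435  0.2266] tilt 0.0 jaw 107.6 open 87.7 F [-0.1 -0.5  0.1] q [-56.  21.   1.  -0. -70. -17.]
shift mm [106.6 231.4 433.3] twist rad -0.688
```

```bash
python3 -m pendant '[{"claw":87,"linear":[5,16.5,31],"twist":0},{"claw":87,"linear":[5,16.5,31],"twist":0},{"claw":87,"linear":[5,16.5,31],"twist":0},{"claw":87,"linear":[5,16.5,31],"twist":0},{"claw":87,"linear":[5,16.5,31],"twist":0},{"claw":87,"linear":[5,16.5,31],"twist":0},{"claw":87,"linear":[5,16.5,31],"twist":0},{"claw":87,"linear":[5,16.5,31],"twist":0},{"claw":87,"linear":[5,16.5,31],"twist":0},{"claw":87,"linear":[5,16.5,31],"twist":0}]'
python3 -m pendant '[{"claw":87,"linear":[14,16.5,31],"twist":0},{"claw":87,"linear":[14,16.5,31],"twist":0},{"claw":87,"linear":[14,16.5,31],"twist":0},{"claw":87,"linear":[14,16.5,31],"twist":0},{"claw":0,"linear":[0,0,0],"twist":-0.115},{"claw":87,"linear":[0,0,0],"twist":-0.115},{"claw":87,"linear":[0,0,0],"twist":-0.115},{"claw":87,"linear":[0,0,0],"twist":-0.115},{"claw":87,"linear":[0,0,0],"twist":-0.115},{"claw":87,"linear":[0,0,0],"twist":-0.115}]'
python3 - <<'E'
from h import *
plan(.547,-.292,.03,-33)
ims=[]
for n in('top','scene'):
    im,d=snapshot(n);W=cloud(n,d);m=blue(im)&(np.hypot(W[...,0]-.547,W[...,1]+.292)<.08)
    v,u=np.nonzero(m)
    if len(u): print(n,u.min(),u.max(),v.min(),v.max(),ray(n,(u.min()+u.max())/2,(v.min()+v.max())/2,.012))
    ims.append(cv2.resize(im[130:230,330:430] if n=='top' else im[130:230,130:230],(400,400),interpolation=cv2.INTER_CUBIC))
save('s2',np.hstack(ims))
E
```

```text
clock: 1.53
tool_pos: [0.4506, -0.3912, 0.1767]
orientation: [-43.4, 90.0, -25.9]
force: [0.4, -0.0, -0.1]
opening: 0.0871
clock: 2.37
tool_pos: [0.5479, -0.2921, 0.1206]
orientation: [-82.4, 90.0, -24.9]
force: [1.0, 0.4, -0.6]
opening: 0.0872
t 2.37 tcp [ 0.5479 -0.2921  0.1206] tilt 0.01 jaw 147.4 open 87.2 F [ 1.   0.4 -0.6] q [-10.  20. -14.   0. -55. -22.]
shift mm [90.6  0.9 -0.4] twist rad 0.008
top 372 379 187 194 [ 0.55978258 -0.30758701  0.012     ]
scene 169 187 189 203 [ 0.5519116  -0.28912959  0.012     ]
```

View pics/s2.png

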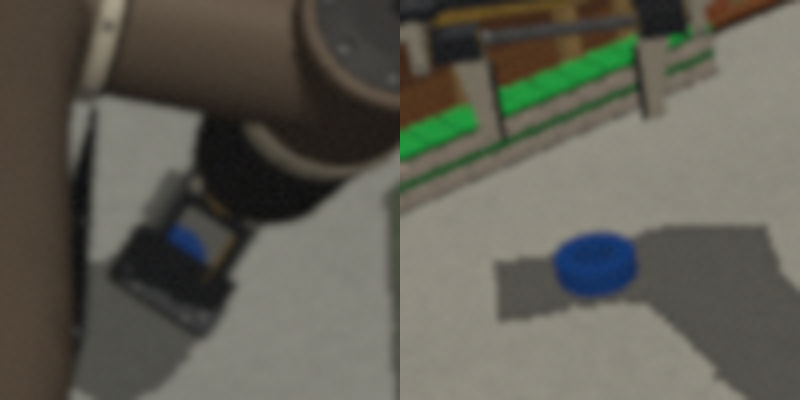

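The gripper hangs centred over the ring: in the top view the blue shows between the fingers, and in the scene crop the ring is at (596,263). I'll go down to z = 4 mm and close.

```bash
python3 -m pendant '[{"claw":87,"linear":[25,0,0],"twist":0},{"claw":87,"linear":[25,0,0],"twist":0},{"claw":87,"linear":[25,0,0],"twist":0},{"claw":87,"linear":[20,0,0],"twist":0},{"claw":87,"linear":[12,0,0],"twist":0},{"claw":87,"linear":[6,0,0],"twist":0},{"claw":87,"linear":[3,0,0],"twist":0},{"claw":87,"linear":[0,0,0],"twist":0},{"claw":45,"linear":[0,0,0],"twist":0},{"claw":45,"linear":[0,0,0],"twist":0}]'
python3 -m pendant '[{"claw":45,"linear":[0,0,0],"twist":0},{"claw":45,"linear":[0,0,0],"twist":0},{"claw":45,"linear":[0,0,0],"twist":0},{"claw":45,"linear":[0,0,0],"twist":0},{"claw":45,"linear":[0,0,0],"twist":0},{"claw":45,"linear":[0,0,0],"twist":0},{"claw":45,"linear":[0,0,0],"twist":0},{"claw":45,"linear":[0,0,0],"twist":0},{"claw":45,"linear":[0,0,0],"twist":0},{"claw":45,"linear":[0,0,0],"twist":0}]'
```

```text
clock: 3.3
tool_pos: [0.5487, -0.2924, 0.0058]
orientation: [-72.5, 89.9, -15.4]
force: [0.2, -0.1, -0.4]
opening: 0.0787
clock: 4.13
tool_pos: [0.5481, -0.2922, 0.005]
orientation: [-82.1, 90.0, -25.0]
force: [-0.6, 1.6, 5.1]
opening: 0.0558
```

```bash
python3 -m pendant '[{"claw":45,"linear":[-15,0,0],"twist":0},{"claw":45,"linear":[-20,0,0],"twist":0},{"claw":45,"linear":[-20,0,0],"twist":0},{"claw":45,"linear":[-20,0,0],"twist":0},{"claw":45,"linear":[-20,0,0],"twist":0},{"claw":45,"linear":[-20,0,0],"twist":0},{"claw":45,"linear":[-20,0,0],"twist":0},{"claw":45,"linear":[-15,0,0],"twist":0},{"claw":45,"linear":[0,0,0],"twist":0},{"claw":45,"linear":[0,0,0],"twist":0}]'
python3 - <<'E'
from h import *
plan(.482,.202,.155,-33)
im,d=snapshot('scene');W=cloud('scene',d);m=blue(im)
P=W[m&(np.hypot(W[...,0]-.547,W[...,1]+.292)<.08)&(d>0)];print(P.mean(0),P.min(0),P.max(0),len(P))
save('s3',cv2.resize(im[80:230,100:300],(800,600),interpolation=cv2.INTER_CUBIC))
E
```

```text
clock: 4.97
tool_pos: [0.5481, -0.2921, 0.1551]
orientation: [-58.1, 89.9, -1.0]
force: [0.2, -0.4, -1.5]
opening: 0.056
t 4.97 tcp [ 0.5481 -0.2921  0.1551] tilt 0.09 jaw 147.1 open 56.0 F [ 0.2 -0.4 -1.5] q [-10.  19. -12.  -0. -59. -23.]
shift mm [  0.  323.9 379. ] twist rad 0.002
[ 0.55206228 -0.28456314  0.16484306] [ 0.52445689 -0.31282653  0.15216276] [ 0.57564745 -0.26347277  0.17196557] 251
```

View pics/s3.png

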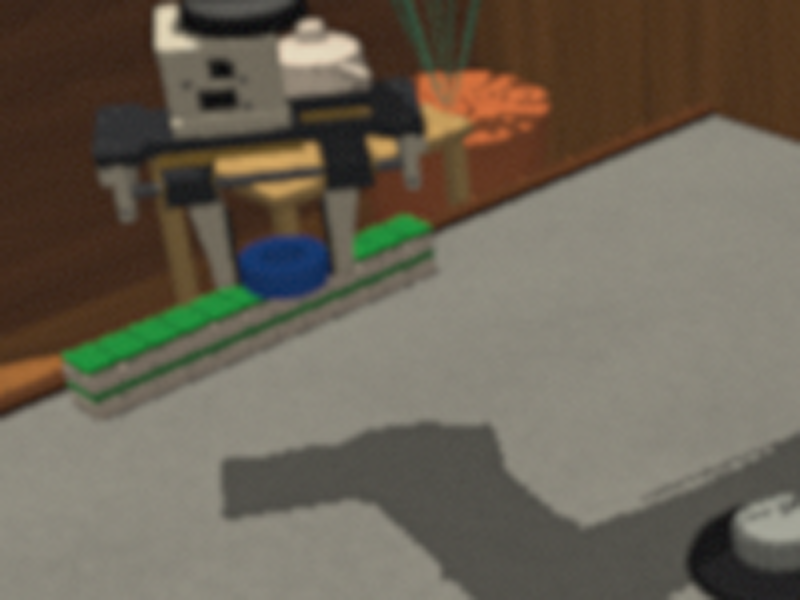

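The ring is held level between the fingertips, at crop (285,265). I'll carry it above the post.

```bash
python3 -m pendant '[{"claw":45,"linear":[0,10,12],"twist":0},{"claw":45,"linear":[0,18,21],"twist":0},{"claw":45,"linear":[0,18,21],"twist":0},{"claw":45,"linear":[0,18,21],"twist":0},{"claw":45,"linear":[0,18,21],"twist":0},{"claw":45,"linear":[0,18,21],"twist":0},{"claw":45,"linear":[0,18,21],"twist":0},{"claw":45,"linear":[0,18,21],"twist":0},{"claw":45,"linear":[0,18,21],"twist":0},{"claw":45,"linear":[0,18,21],"twist":0}]'
python3 -m pendant '[{"claw":45,"linear":[0,18,21],"twist":0},{"claw":45,"linear":[0,18,21],"twist":0},{"claw":45,"linear":[0,18,21],"twist":0},{"claw":45,"linear":[0,18,21],"twist":0},{"claw":45,"linear":[0,18,21],"twist":0},{"claw":45,"linear":[0,18,21],"twist":0},{"claw":45,"linear":[0,18,21],"twist":0},{"claw":45,"linear":[0,18,21],"twist":0},{"claw":45,"linear":[0,8,10],"twist":0},{"claw":45,"linear":[0,0,0],"twist":0}]'
cat > look.py <<'E'
from h import *
import sys
plan(.4826,.203,.12,-33)
T=get_obs()['tool_pos'];ims=[]
for n in('top','scene'):
    im,d=snapshot(n);W=cloud(n,d);b=blue(im)&(np.hypot(W[...,0]-.48,W[...,1]-.2)<.1)
    v,u=np.nonzero(b)
    if len(u): print(n,'ring bbox',u.min(),u.max(),v.min(),v.max(),'ray',ray(n,(u.min()+u.max())/2,(v.min()+v.max())/2,T[2]+.005).round(4))
    c=cam(n);q=cv2.projectPoints(np.array([[.4826,.203,.092],[T[0],T[1],T[2]+.005]]),cv2.Rodrigues(c[1])[0],c[2],c[0],None)[0].reshape(-1,2);print(n,'proj post top, ring',q.round(1))
    x,y=(150,160) if n=='top' else (285,165)
    ims.append(cv2.resize(im[y:y+140,x:x+100],(400,560),interpolation=cv2.INTER_CUBIC))
save(sys.argv[1],np.hstack(ims))
E
python3 look.py s4
```

```text
clock: 5.85
tool_pos: [0.5113, -0.0289, 0.1532]
orientation: [133.0, 89.9, -169.9]
force: [-0.2, -0.6, 0.1]
opening: 0.0556
clock: 6.68
tool_pos: [0.4809, 0.2039, 0.1534]
orientation: [161.5, 89.9, -141.2]
force: [1.1, -0.3, -0.9]
opening: 0.0555
t 6.68 tcp [0.4809 0.2039 0.1534] tilt 0.09 jaw 147.3 open 55.5 F [ 1.1 -0.3 -0.9] q [ 45.  10. -24.  -0. -56. -77.]
shift mm [33.4 -1.9  0.2] twist rad 0.004
top ring bbox 203 212 202 213 ray [0.4697 0.1891 0.1584]
top proj post top, ring [[206.4 207.4]
 [202.3 203.4]]
scene ring bbox 336 361 200 219 ray [0.4786 0.2052 0.1584]
scene proj post top, ring [[343.6 235.9]
 [347.3 209.7]]
```

View pics/s4.png

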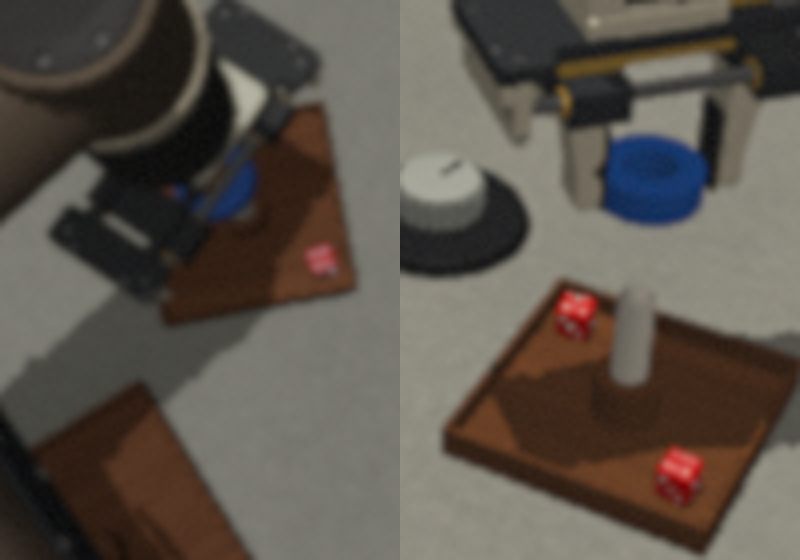

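```bash
python3 -m pendant '[{"claw":45,"linear":[10,-0.5,0],"twist":0},{"claw":45,"linear":[10,-0.5,0],"twist":0},{"claw":45,"linear":[10,-0.5,0],"twist":0},{"claw":45,"linear":[10,0,0],"twist":0},{"claw":45,"linear":[7,0,0],"twist":0},{"claw":45,"linear":[3,0,0],"twist":0},{"claw":45,"linear":[0,0,0],"twist":0},{"claw":45,"linear":[0,0,0],"twist":0},{"claw":45,"linear":[0,0,0],"twist":0},{"claw":45,"linear":[0,0,0],"twist":0}]'
cat > look2.py <<'E'
from h import *
import sys
plan(.4822,.203,.06,-33)
T=get_obs()['tool_pos'];n='scene'
im,d=snapshot(n);W=cloud(n,d);b=blue(im)&(np.hypot(W[...,0]-.48,W[...,1]-.2)<.1)
v,u=np.nonzero(b);print('ring bbox',u.min(),u.max(),v.min(),v.max())
h=cv2.cvtColor(im,cv2.COLOR_RGB2HSV)
g=(h[...,1]<60)&(h[...,2]>70)
for r in range(234,262,2):
    c=np.nonzero(g[r,325:365])[0]+325
    c=c[(c>330)&(c<358)]
    if len(c): print(r,c.min(),c.max(),end='; ')
K,R,t=cam(n);rv=cv2.Rodrigues(R)[0]
for nm,p,rad in(('ring',[T[0],T[1],T[2]+.005],.028),):
    a=np.linspace(0,2*np.pi,100)
    pts=np.concatenate([np.c_[p[0]+rad*np.cos(a),p[1]+rad*np.sin(a),np.full(100,p[2]+dz)] for dz in(-.01,.01)])
    q=cv2.projectPoints(pts,rv,t,K,None)[0].reshape(-1,2);print('\n',nm,'pred bbox',q.min(0).round(1),q.max(0).round(1))
q=cv2.projectPoints(np.array([[.4822,.203,z] for z in(.092,.073,.06,.04)]),rv,t,K,None)[0].reshape(-1,2);print('post axis pred',q.round(1).tolist())
save(sys.argv[1],cv2.resize(im[190:290,290:390],(600,600),interpolation=cv2.INTER_CUBIC))
E
python3 look2.py s5
```

```text
clock: 7.62
tool_pos: [0.4831, 0.2015, 0.1051]
orientation: [-18.4, 89.9, 38.7]
force: [0.9, -0.9, -0.4]
opening: 0.0559
t 7.62 tcp [0.4831 0.2015 0.1051] tilt 0.06 jaw 147.1 open 55.9 F [ 0.9 -0.9 -0.4] q [ 44.  13. -28.   0. -49. -77.]
shift mm [45.1  1.6  0.7] twist rad 0.002
ring bbox 334 358 219 239
234 331 357; 236 356 357; 238 354 357; 240 339 357; 242 339 357; 244 339 357; 246 339 348; 248 339 347; 250 339 347; 252 339 347; 254 338 347; 256 338 347; 258 338 346; 260 339 344; 
 ring pred bbox [329.6 217. ] [357.9 241.3]
post axis pred [[343.7, 235.9], [343.0, 242.9], [342.5, 247.6], [341.7, 254.7]]
```

View pics/s5.png

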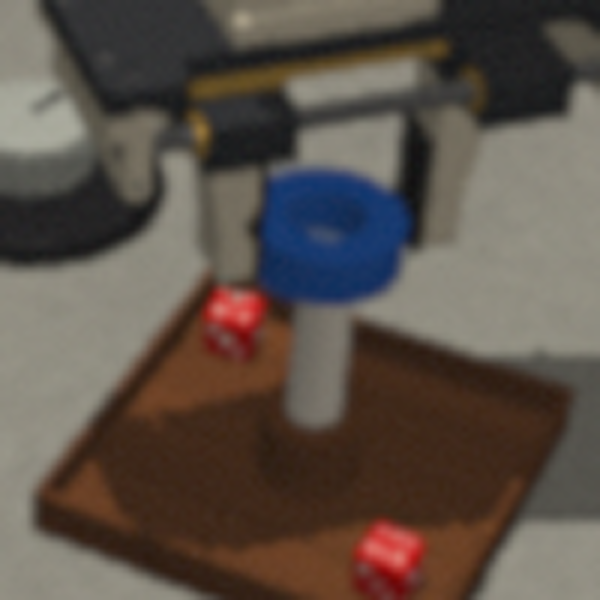

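The ring is just over the post top: its centre is at crop (335,237), and the post rises from (315,420) into it. I'll shift about 1.7 mm and go down in stages.

```bash
python3 -m pendant '[{"claw":45,"linear":[0,1.6,0.7],"twist":0},{"claw":45,"linear":[0,0,0],"twist":0},{"claw":45,"linear":[4,0,0],"twist":0},{"claw":45,"linear":[4,0,0],"twist":0},{"claw":45,"linear":[4,0,0],"twist":0},{"claw":45,"linear":[4,0,0],"twist":0},{"claw":45,"linear":[4,0,0],"twist":0},{"claw":45,"linear":[4,0,0],"twist":0},{"claw":45,"linear":[3,0,0],"twist":0},{"claw":45,"linear":[0,0,0],"twist":0}]'
python3 look2.py s6
```

```text
clock: 8.5
tool_pos: [0.4818, 0.2026, 0.0768]
orientation: [159.8, 90.0, -143.1]
force: [1.2, 0.0, -0.8]
opening: 0.0559
t 8.5 tcp [0.4818 0.2026 0.0768] tilt 0.03 jaw 147.1 open 55.9 F [ 1.2  0.  -0.8] q [ 44.  15. -30.  -0. -46. -77.]
shift mm [16.8 -0.2  0.5] twist rad 0.002
ring bbox 333 357 229 250
234 331 332; 236 331 346; 238 331 348; 240 331 346; 242 331 357; 244 331 357; 252 339 347; 254 338 347; 256 338 347; 258 338 346; 260 339 345; 
 ring pred bbox [329.6 227.6] [357.3 251.8]
post axis pred [[343.7, 235.9], [343.0, 242.9], [342.5, 247.6], [341.7, 254.7]]
```

View pics/s6.png

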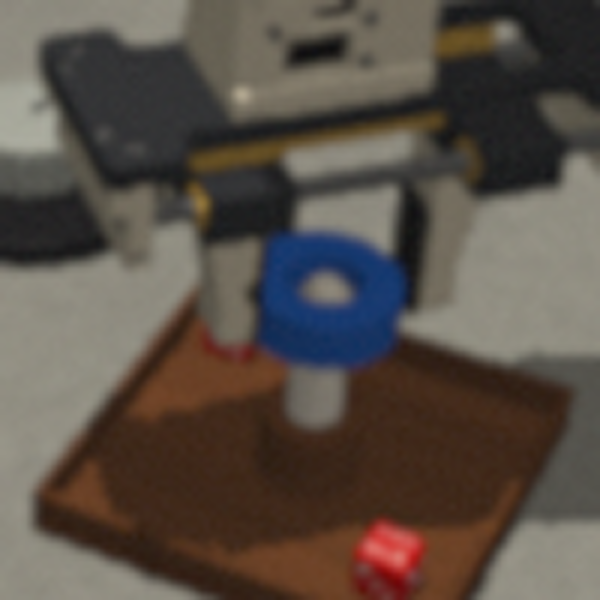

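The post shows inside the ring's hole at crop (328,290), and there is no contact force. I'll go on down.

```bash
python3 -m pendant '[{"claw":45,"linear":[4,0,0],"twist":0},{"claw":45,"linear":[4,0,0],"twist":0},{"claw":45,"linear":[4,0,0],"twist":0},{"claw":45,"linear":[4,0,0],"twist":0},{"claw":45,"linear":[4,0,0],"twist":0},{"claw":45,"linear":[4,0,0],"twist":0},{"claw":45,"linear":[4,0,0],"twist":0},{"claw":45,"linear":[4,0,0],"twist":0},{"claw":45,"linear":[2,0,0],"twist":0},{"claw":45,"linear":[0,0,0],"twist":0}]'
```

```text
clock: 9.38
tool_pos: [0.4818, 0.2027, 0.0431]
orientation: [164.5, 90.0, -138.3]
force: [0.6, 0.3, -1.3]
opening: 0.0557
```

```bash
python3 -m pendant '[{"claw":45,"linear":[1,0,0],"twist":0},{"claw":45,"linear":[1,0,0],"twist":0},{"claw":45,"linear":[0,0,0],"twist":0},{"claw":75,"linear":[0,0,0],"twist":0},{"claw":75,"linear":[0,0,0],"twist":0},{"claw":75,"linear":[0,0,0],"twist":0},{"claw":75,"linear":[0,0,0],"twist":0},{"claw":75,"linear":[0,0,0],"twist":0},{"claw":75,"linear":[0,0,0],"twist":0},{"claw":75,"linear":[0,0,0],"twist":0}]'
python3 look2.py s7
```

```text
clock: 10.22
tool_pos: [0.4818, 0.2026, 0.0416]
orientation: [-155.8, 90.0, -98.7]
force: [-0.3, 0.0, 0.2]
opening: 0.075
t 10.22 tcp [0.4818 0.2026 0.0416] tilt 0.0 jaw 147.1 open 75.0 F [-0.3  0.   0.2] q [ 44.  18. -32.   0. -41. -77.]
shift mm [-18.4  -0.1   0.5] twist rad 0.002
ring bbox 330 354 243 264
234 332 357; 236 342 357; 238 339 357; 240 339 357; 242 339 357; 244 339 357; 246 339 347; 248 339 347; 250 338 347; 252 338 347; 254 343 344; 
 ring pred bbox [328.5 240.4] [355.6 264.6]
post axis pred [[343.7, 235.9], [343.0, 242.9], [342.5, 247.6], [341.7, 254.7]]
```

View pics/s7.png

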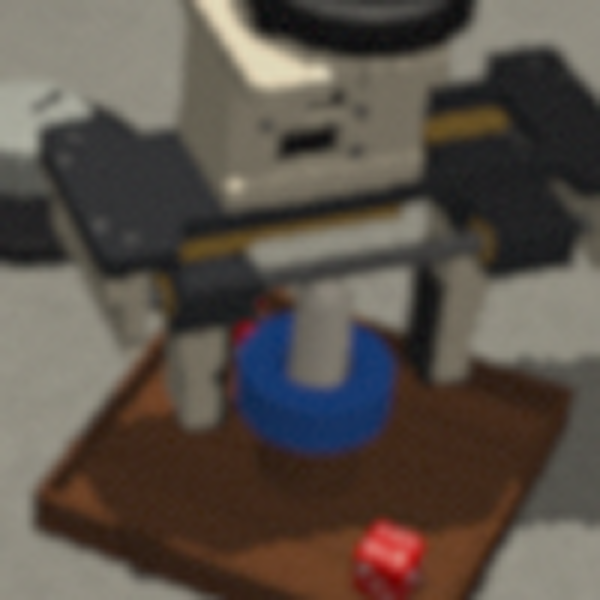

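The ring is seated on the foot and released, level, with the fingers clear (ring at crop (317,385)). I'll rise to the bare post and grip it.

```bash
python3 -m pendant '[{"claw":75,"linear":[-6,0,0],"twist":0},{"claw":75,"linear":[-6,0,0],"twist":0},{"claw":75,"linear":[-4,0,0.5],"twist":0},{"claw":45,"linear":[0,0,0],"twist":0},{"claw":40,"linear":[0,0,0],"twist":0},{"claw":35,"linear":[0,0,0],"twist":0},{"claw":30,"linear":[0,0,0],"twist":0},{"claw":27,"linear":[0,0,0],"twist":0},{"claw":25,"linear":[0,0,0],"twist":0},{"claw":24,"linear":[0,0,0],"twist":0}]'
python3 -m pendant '[{"claw":22,"linear":[0,0,0],"twist":0},{"claw":21,"linear":[0,0,0],"twist":0},{"claw":20,"linear":[0,0,0],"twist":0},{"claw":18,"linear":[0,0,0],"twist":0},{"claw":15,"linear":[0,0,0],"twist":0},{"claw":8,"linear":[0,0,0],"twist":0},{"claw":5,"linear":[0,0,0],"twist":0},{"claw":5,"linear":[0,0,0],"twist":0},{"claw":5,"linear":[0,0,0],"twist":0},{"claw":5,"linear":[0,0,0],"twist":0}]'
```

```text
clock: 11.1
tool_pos: [0.482, 0.203, 0.0574]
orientation: [168.0, 90.0, -134.8]
force: [0.3, 1.0, 0.2]
opening: 0.0339
clock: 11.93
tool_pos: [0.4822, 0.203, 0.0575]
orientation: [-73.0, 90.0, -15.9]
force: [2.1, -0.9, -1.4]
opening: 0.0191
```

```bash
python3 -m pendant '[{"claw":5,"linear":[-2,0,0],"twist":0},{"claw":5,"linear":[-3,0,0],"twist":0},{"claw":5,"linear":[-4,0,0],"twist":0},{"claw":5,"linear":[-5,0,0],"twist":0},{"claw":5,"linear":[-6,0,0],"twist":0},{"claw":5,"linear":[-6,0,0],"twist":0},{"claw":5,"linear":[-6,0,0],"twist":0},{"claw":5,"linear":[-4,0,0],"twist":0},{"claw":5,"linear":[-3,0,0],"twist":0},{"claw":5,"linear":[-1,0,0],"twist":0}]'
python3 look2.py s8
```

```text
clock: 12.77
tool_pos: [0.4823, 0.2033, 0.0983]
orientation: [-14.6, 89.9, 42.5]
force: [1.1, -0.4, -4.2]
opening: 0.0195
t 12.77 tcp [0.4823 0.2033 0.0983] tilt 0.06 jaw 147.1 open 19.5 F [ 1.1 -0.4 -4.2] q [ 44.  13. -28.   0. -48. -77.]
shift mm [38.3 -0.1 -0.3] twist rad 0.002
ring bbox 332 356 235 249
234 334 357; 236 335 349; 238 336 348; 
 ring pred bbox [330.3 219.8] [358.5 244.1]
post axis pred [[343.7, 235.9], [343.0, 242.9], [342.5, 247.6], [341.7, 254.7]]
```

View pics/s8.png

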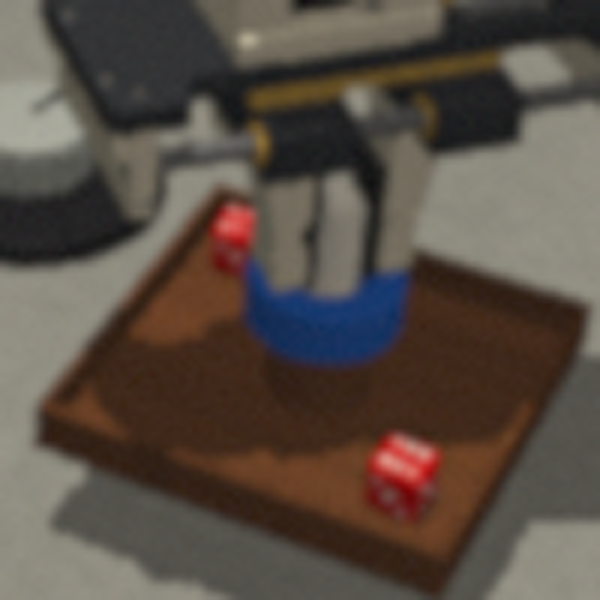

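The caddy hangs level about 41 mm up, with the ring and both dice aboard. I'll raise it the rest of the way.

```bash
python3 -m pendant '[{"claw":5,"linear":[-2,0,0],"twist":0},{"claw":5,"linear":[-4,0,0],"twist":0},{"claw":5,"linear":[-6,0,0],"twist":0},{"claw":5,"linear":[-8,0,0],"twist":0},{"claw":5,"linear":[-8,0,0],"twist":0},{"claw":5,"linear":[-8,0,0],"twist":0},{"claw":5,"linear":[-8,0,0],"twist":0},{"claw":5,"linear":[-8,0,0],"twist":0},{"claw":5,"linear":[-8,0,0],"twist":0},{"claw":5,"linear":[-8,0,0],"twist":0}]'
python3 -m pendant '[{"claw":5,"linear":[-8,0,0],"twist":0},{"claw":5,"linear":[-8,0,0],"twist":0},{"claw":5,"linear":[-8,0,0],"twist":0},{"claw":5,"linear":[-7,0,0],"twist":0},{"claw":5,"linear":[-5,0,0],"twist":0},{"claw":5,"linear":[-3,0,0],"twist":0},{"claw":5,"linear":[-2,0,0],"twist":0},{"claw":5,"linear":[0,0,0],"twist":0},{"claw":5,"linear":[0,0,0],"twist":0},{"claw":5,"linear":[0,0,0],"twist":0}]'
python3 -m pendant '[{"claw":5,"linear":[0,0,0],"twist":0},{"claw":5,"linear":[0,0,0],"twist":0},{"claw":5,"linear":[0,0,0],"twist":0},{"claw":5,"linear":[0,0,0],"twist":0},{"claw":5,"linear":[0,0,0],"twist":0},{"claw":5,"linear":[0,0,0],"twist":0},{"claw":5,"linear":[0,0,0],"twist":0},{"claw":5,"linear":[0,0,0],"twist":0},{"claw":5,"linear":[0,0,0],"twist":0},{"claw":5,"linear":[0,0,0],"twist":0}]'
python3 - <<'E'
from h import *
plan(.4822,.203,.208,-33)
im,d=snapshot('scene');save('s9',im);W=cloud('scene',d)
m=(abs(W[...,0]-.482)<.1)&(abs(W[...,1]-.203)<.1)&(d>0)
h=cv2.cvtColor(im,cv2.COLOR_RGB2HSV)
f=m&(W[...,2]>.13)&(W[...,2]<.185)&(h[...,0]<14)&(h[...,1]>110)&(h[...,2]<140)
P=W[f];hi=P[(P[:,2]<np.median(P[:,2])+.006)&(P[:,2]>np.median(P[:,2])-.006)]
s=np.linalg.lstsq(np.c_[hi[:,:2]-[.482,.203],np.ones(len(hi))],hi[:,2],rcond=None)[0];print('floor plane',s,len(hi),'z range',P[:,2].min(),P[:,2].max())
B=W[blue(im)&m];print('ring z',B[:,2].min(),B[:,2].max(),B.mean(0))
E
```

```text
clock: 13.65
tool_pos: [0.4821, 0.2031, 0.1665]
orientation: [-6.9, 90.0, 50.2]
force: [0.0, -0.5, -4.6]
opening: 0.0193
clock: 14.48
tool_pos: [0.4819, 0.2029, 0.2061]
orientation: [156.7, 90.0, -146.2]
force: [-0.8, -0.4, -4.5]
opening: 0.0191
clock: 15.32
tool_pos: [0.4821, 0.2031, 0.2066]
orientation: [-36.0, 90.0, 21.1]
force: [1.4, -0.3, -4.0]
opening: 0.0192
t 15.32 tcp [0.4821 0.2031 0.2066] tilt 0.0 jaw 147.1 open 19.2 F [ 1.4 -0.3 -4. ] q [ 44.   7. -20.   0. -63. -77.]
shift mm [-1.4 -0.1 -0. ] twist rad 0.002
floor plane [0.0048968  0.00403179 0.15474237] 2156 z range 0.1483576053987377 0.1748961880530002
ring z 0.18309469600008554 0.20364587480288257 [0.49632492 0.214696   0.19588088]
```

View pics/s9.png

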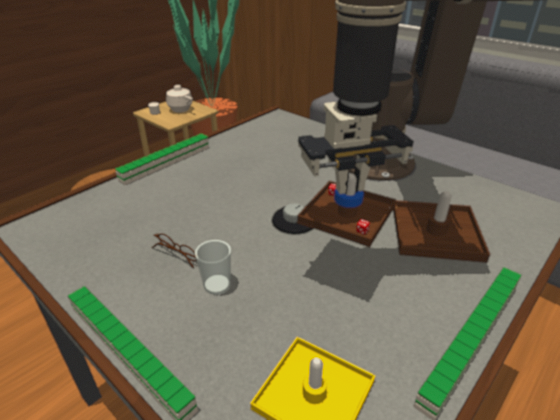

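The caddy hangs at px (347,210) with the ring and both dice aboard. Its floor is at z = 0.155 m (underside about 0.149 m) and less than 0.5° off level. The tumbler (215,265) and glasses (176,248) are where they were.

```bash
python3 -c "
from plant import *
print(close_job())"
```

```text
the job is handed in; nothing more can be done
None
```

I slid the wind marker over the post of the small brown caddy, down onto its foot, and let go. Then I gripped the bare post, lifted the caddy and handed the job in at about 15.4 s while holding it. `close_job()` reports no verdict, so the result rests on these last checks:

- **Height and level:** the underside is about 0.149 m above the table, and the tray floor measured less than 0.5° off level.
- **Stillness and grip:** the arm was at rest, with the fingers at 19.2 mm on the post and a load of about 4 N.
- **Marker and dice:** the depth reading puts the marker between about 0.183 and 0.204 m, 34–54 mm above the underside, so it is seated. Both dice show in the tray.
- **Bystanders:** the tumbler and glasses look unmoved in the final picture.

No check failed. The two cameras disagreed by 3–4 mm on positions, so I used the mean and checked the fit in close-ups before lowering the ring. I viewed 10 pictures.

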